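# Free the outer of two stuck loaf tins on a market stall

### The job

Two small loaf tins stand nested upside down on the sloped display rack, and they are stuck together: lifted as they are, the inner one comes along. Slide the pair along the rack's ledge, fully home against the end stop, so that the inner tin's wide rim is tucked under the two lips; then pull the outer tin off square to the slope, while the inner one stays behind on the board, tucked in. Set the outer tin down in the wooden tray, mouth down and flat, letting go only once it stands there, and leave the other goods alone.

Things in the scene. Friction and masses are not known exactly. Their poses are not given: they have to be found in the camera images.
- rack: Fixed light-wood display board, 280 x 126 mm, sloped 30 degrees. Origin mid-length on its top face, on the line the tins' centres travel. x runs level along the board towards the end stop, y points up the slope, z square off the board. Lower edge at y -58 mm, upper at y +68 mm. A ledge 8 mm high along the whole lower side (face at y -40 mm) keeps the tins from sliding down.
- rack_lips (a point): Entry of the lips (rack x +38 mm, y 0, z 0; rack's axes). From here to the stop two wooden lips overhang the board, undersides 8 mm, tops 13 mm above it: the lower reaches from the ledge to y -29 mm; the upper from y +33 mm outward, on a rail with its face at y +46.5 mm. Before the entry this rail flares out over 38 mm.
- rack_home (a point): Point on the board (rack x +58 mm, y 0, z 0; rack's axes) where the inner tin's origin lies when its rim is fully home against the end stop, a 16 mm high bar across the board with its face at rack x +128 mm.
- inner_tin: Inner steel loaf tin, upside down on the board. Origin at the centre of its underside (mouth), z through its closed top, x along its length and the rack's x. Body 104 x 48 x 70 mm high; flat rim 140 x 80 x 3 mm all round its mouth, lying on the board against the ledge. About 0.22 kg. It starts 98 to 124 mm short of home, outside the lips.
- outer_tin: Outer steel loaf tin, upside down over the inner. Origin at the centre of its mouth, z through its closed top, x along its length; nested, 15 mm above the inner's, same axes. Body 113 x 56 x 57.5 mm high, rim 123 x 66 x 3 mm at its mouth, 0.22 kg. Sprung dents on the inner's ends jam it: freeing takes 4 to 8 N besides its weight, more than the inner weighs, over 45 mm; it is clear after 60 mm.
- tray: Fixed wooden tray, level, 210 (x) x 150 (y) mm outside, 6 mm walls, 16 mm high. Origin at the centre of its underside.
- tray_in (a point): Centre of the tray's inner floor (198 x 138 mm), with the tray's axes.
- mug: Bystander: white mug, 80 mm across, 85 mm high; origin at the centre of its underside.
- bottle: Bystander: green glass bottle, 68 mm across, 190 mm high; origin at the centre of its underside.
- candlestick: Bystander: brass candlestick, 84 mm foot, 95 mm high; origin at the centre of its underside.
Things that resemble listed ones, but are neither listed nor needed, are in the scene too. Leave any pink look-alike of the outer_tin alone.

How it is judged:
By the outcome, as a careful person would: the job done as asked, in the order asked, and still so for the second after the job is handed in, with the robot touching nothing.
It also fails if it takes over 59 s, if anything falls off the work surface, if the arm or the gripper's body presses on something with over 40 N, if the wrist force passes 120 N, or if a joint passes its speed limit or range.

### The arm

A 6-joint arm with a two-finger parallel gripper is mounted at the origin on the work surface. World frame = base frame: x ahead of the robot, y to its left, z up, the work surface at z = 0. Lengths are in m, angles in rad, forces in N, time in s.
With the tool pointing down it reaches from about 0.425 to 1.125 m from the base axis. Payload 14.9 kg.
Tool frame: the origin (TCP) lies on the centre line of the jaws, within the pads' length; the fingertips stand bot.tips_ahead ahead of it and the grasp point (between the pads) is the TCP (bot.tips_ahead is the distance from the TCP to the fingertips, in m); z points along the fingers, y is the line along which they close (so a half turn about z gives the same grasp; the last joint's range is limited). The gripper opens to 91 mm and grips with 3 to 60 N. Pads are 32 mm wide; open, the fingers measure 118 mm over their backs; the gripper's body (76 mm by 178 mm) begins 60 mm behind the grasp point.
Start: joints at [1.089, 0.379, 1.734, -0, 1.028, -0.033], TCP at [0.304, 0.631, 0.233] pointing down, gripper open.
Joint ranges: [-2.77, 2.77], [-0.74, 2.19], [0, 2.66], [-1.06, 4.2], [0.31, 2.87], [-3.08, 3.08]. Speed limits (rad/s): [1.89, 1.89, 2.39, 3.14, 3.14, 3.14].

### API

Orientations are given as a unit quaternion [x, y, z, w].
In Python, from plant import monitor, vision, bot gives the robot as it stands. The module is installed in compiled form; this text tells all that it offers.
- The arm moves only by the tool apply_moves, never from a script. Its argument "motion" is a list of rows, each a list of 7 numbers: the turn, a rotation vector about the tool's x, y, z as a fraction of full scale, then the shift along the tool's x, y, z as a fraction of full scale, then the opening, from 0 (shut) to 1 (fully open). In form: [[rx, ry, rz, tx, ty, tz, gripper], ...]. A call has 1 to 8 rows; each row shifts and turns the commanded pose from where the row before left it, along the tool's axes as they then stand; what a row does not reach is not made up. Full scale, the value 1, is 0.8 m for a shift and 2 pi rad for a turn. A row lasts 1/12 s, in which the tool goes at most 41.7 mm and 7.16 degrees, less where a joint would pass 70% of its speed; a pose out of reach is approached as far as the arm can. A call with a number of a shift or a turn outside -1 to 1 is refused whole. A call with a gripper value outside its range is refused whole. The fingers move at their own pace and stop on an object; "grip_force" is the grip in N (left out, the last holds). Time passes only in rows, so rows that do not move let the fingers close. It gives the time, the measured TCP pose, the force, the opening and the grip force at its end, in the units of the state.
- monitor.sense(): the state, without advancing time (a new reading comes with each control period).
- vision.get_image(name): name is "scene" or "top" or "wrist"; returns the picture (420x560x3 uint8, blue, green, red); there is no depth.
- vision.camera_info(name): a dict with "fx", "fy", "cx", "cy" (pixels), "rvec" (rotation vector, rad) and "tvec" (3), from world to camera coordinates, as OpenCV has them; the wrist camera has in their place "tool_from_camera" (4x4, takes a point from camera to tool coordinates, whose origin is the TCP and whose axes are the flange's). Camera axes: x right, y down, z forward; pixel columns grow to the right and rows downward; lengths in m; the calibration is good to about 2 mm. A picture is of the moment at which its call begins: read the wrist's pose just before it. camera_info takes no time and is no camera call.
- bot.job_done(): hands the job in; it is judged then, once.
The state is a dict: "time": time; "joints": joint angles; "joint_velocities": joint speeds; "joint_efforts": joint torques, N m; "position": TCP position; "tcp_rot": TCP orientation; "contact_force": force on the tool from outside, world axes, zero at the start; "torque": the same for the moment, N m; "grip_width": finger opening in m; "gripper_force": force on a finger pad.
Only numpy, scipy, OpenCV 4.12 (cv2) and the standard library are available. Lean on these libraries where they do the work, as an engineer would, in place of code of your own. Each camera call takes 0.05 s, during which the arm holds its last target. There are 200 camera calls.

## Working session

There is one attempt and no reset: what is moved stays moved. The work goes in short steps, Python scripts to look and compute and a tool call to move; the robot and the scene stay as the last step left them, time stands still between calls to the robot, and variables do not carry over. Pictures are saved under pics/ and viewed, at most 10 in all, crops included, and the job is handed in when it is done.

Besides the shell and the picture viewer there is one more tool, called after "Request:" as a command line: name --pt "numbers of a row" for each row, then --argument value for the rest. apply_moves: Moves the arm, as the interface text tells. Shift numbers are shares of 0.8 m and turn numbers shares of 2 pi rad, none past 1 either way. Its arguments: {"type":"object","properties":{"motion":{"type":"array","items":{"type":"array","items":{"type":"number","minimum":-1,"maximum":1}}},"grip_force":{"type":"number"}},"required":["motion"]}

```bash
mkdir -p pics; python3 - <<'E'
from plant import monitor, vision, bot
import cv2,numpy as np
s=monitor.sense();print({k:np.round(v,4).tolist() for k,v in s.items()},bot.tips_ahead)
for n in("scene","top"):
    cv2.imwrite(f"pics/{n}0.png",vision.get_image(n));print(n,vision.camera_info(n))
print(vision.camera_info("wrist"))
a=cv2.imread("pics/scene0.png");b=cv2.imread("pics/top0.png")
E
```

```text
{'time': 0.0, 'joints': [1.0887, 0.3794, 1.7348, 0.0, 1.0285, -0.0333], 'joint_velocities': [-0.0012, -0.0008, 0.001, 0.0005, -0.0014, 0.0], 'joint_efforts': [-0.0055, -76.3765, -43.4364, 0.0648, 0.0425, -0.0001], 'position': [0.3035, 0.6303, 0.2323], 'tcp_rot': [0.2225, 0.9749, -0.0005, -0.0001], 'contact_force': [-0.404, 0.042, -0.201], 'torque': [-0.0039, -0.0178, 0.039], 'gripper_force': 0.0, 'grip_width': 0.0913} 0.019
scene {'fx': 424.32076059549865, 'fy': 424.32076059549865, 'cx': 281.2188610970526, 'cy': 202.83244081334954, 'rvec': array([ 1.62445482,  1.75409391, -0.867878  ]), 'tvec': array([ 0.04762807, -0.24179958,  1.43459859])}
top {'fx': 525.0308768439148, 'fy': 525.0308768439148, 'cx': 281.4324752768012, 'cy': 212.88830856970282, 'rvec': array([ 2.21509087, -2.18307831,  0.02613772]), 'tvec': array([-0.00196666,  0.46518528,  1.31711935])}
{'fx': 320.7054035009417, 'fy': 320.7054035009417, 'cx': 276.94358973673326, 'cy': 208.51946812024846, 'tool_from_camera': array([[ 3.82336497e-04, -9.68427666e-01, -2.49294423e-01,
         7.07667189e-02],
       [ 9.99999288e-01,  6.52009267e-04, -9.99170316e-04,
        -1.02507508e-03],
       [ 1.13016645e-03, -2.49293864e-01,  9.68427226e-01,
        -1.51997348e-01],
       [ 0.00000000e+00,  0.00000000e+00,  0.00000000e+00,
         1.00000000e+00]])}
```

View pics/scene0.png

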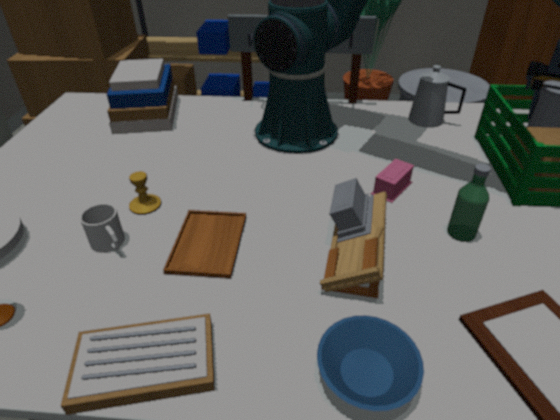

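View pics/top0.png

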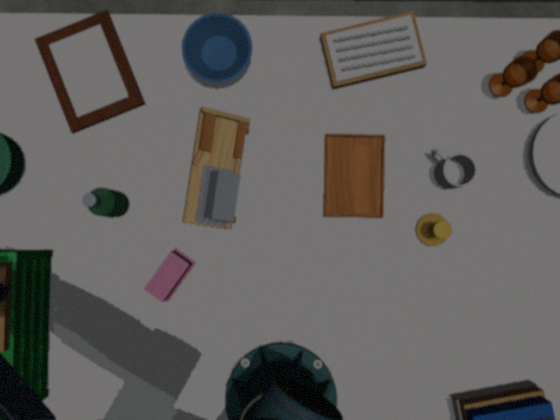

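The top view shows the rack around (217,168), with its end stop at the image top (world +x). The tin pair is at (219,195), the tray at (354,176), the pink look-alike at (170,275), the bottle at (107,202), the mug at (455,170) and the candlestick at (433,230). The candidates for the outer tin are the grey box on the rack (219,195) and the pink box (170,275). I choose the grey one and will check it in a close crop.

```bash
python3 - <<'E'
import cv2,numpy as np
a=cv2.imread("pics/top0.png")[95:240,170:265];b=cv2.imread("pics/scene0.png")[170:302,310:405]
f=lambda i:cv2.copyMakeBorder(cv2.resize(i,None,fx=4.1,fy=4.1,interpolation=cv2.INTER_CUBIC),0,600-int(round(i.shape[0]*4.1)) if i.shape[0]*4.1<600 else 0,0,0,cv2.BORDER_CONSTANT)
A,B=f(a),f(b);print(A.shape,B.shape)
h=min(A.shape[0],B.shape[0]);o=np.hstack([A[:h],B[:h]]);o=cv2.convertScaleAbs(o,alpha=1.3);cv2.imwrite("pics/c1.png",o);print(o.shape)
E
```

```text
(600, 389, 3) (600, 389, 3)
(600, 778, 3)
```

View pics/c1.png

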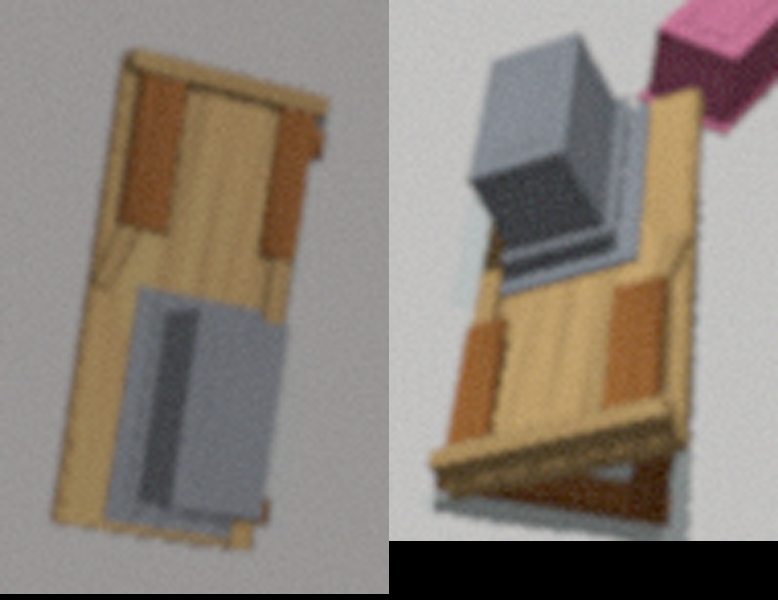

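The crop confirms it: the grey outer tin sits over the wide-rimmed inner one on the rack. The pink box is off the rack, standing beyond the rack's end. The landmarks are the lip entry corners at crop (165,234) and (262,258), the board corner at (55,520) and the rim corner at (137,288). The same points in the scene half are (612,287), (505,322), (700,92) and (636,260).

```bash
cat > h.py <<'E'
import cv2,numpy as np
from plant import monitor,vision,bot
from scipy.spatial.transform import Rotation as R
from scipy.optimize import least_squares
def K(c): return np.array([[c['fx'],0,c['cx']],[0,c['fy'],c['cy']],[0,0,1]])
def cam(n):
    c=vision.camera_info(n); return K(c),R.from_rotvec(c['rvec']).as_matrix(),c['tvec']
def wcam(s):
    c=vision.camera_info('wrist');T=c['tool_from_camera'];Rt=R.from_quat(s['tcp_rot']).as_matrix()
    Rc=(Rt@T[:3,:3]).T; return K(c),Rc,-Rc@(s['position']+Rt@T[:3,3])
def proj(c,P):
    p=(c[0]@(c[1]@np.atleast_2d(P).T+c[2][:,None])).T; return p[:,:2]/p[:,2:]
def plane(c,uv,z):
    d=(c[1].T@np.linalg.inv(c[0])@np.c_[np.atleast_2d(uv),np.ones(len(np.atleast_2d(uv)))].T).T;o=-c[1].T@c[2]
    return o+d*((z-o[2])/d[:,2])[:,None]
def tri(c1,u1,c2,u2):
    P=[c[0]@np.c_[c[1],c[2]] for c in(c1,c2)]
    X=cv2.triangulatePoints(P[0],P[1],np.array(u1,float).T,np.array(u2,float).T);return (X[:3]/X[3]).T
def rackR(yaw): return R.from_euler('ZX',[yaw,np.pi/6]).as_matrix()
E
python3 - <<'E'
from h import *
t,s=cam('top'),cam('scene')
T=lambda u,v:(170+u/4.1,95+v/4.1)
S=lambda u,v:(310+(u-389)/4.1,170+v/4.1)
names=['board','lipU','lipL','rim','to++','to-+']
L=np.array([[-140,68,0],[38,33,13],[38,-29,13],[128,40,3],[114.5,28,72.5],[1.5,28,72.5]])/1e3
mt=np.array([0,0,0,1,1,1])
ut=np.array([T(55,520),T(165,234),T(262,258),T(137,288),T(200,308),T(180,510)])
us=np.array([S(700,92),S(612,287),S(505,322),S(636,260),S(560,152),S(578,36)])
X=tri(t,ut,s,us);print(X.round(4))
ex=np.array([S(472,180),S(490,62)]);eL=np.array([[114.5,-28,72.5],[1.5,-28,72.5]])/1e3
def f(p):
    Rr=rackR(p[3]);q=lambda l,m:(l-np.outer(m,[p[4],0,0]))@Rr.T+p[:3]
    return np.r_[(proj(t,q(L,mt))-ut).ravel(),(proj(s,q(L,mt))-us).ravel(),(proj(s,q(eL,[1,1]))-ex).ravel()]
r=least_squares(f,[X[0,0]+.14,X[0,1],.06,-.1,.11],loss='soft_l1')
print(r.x.round(4),f(r.x).reshape(-1,2).round(1).tolist())
im=cv2.imread('pics/top0.png')
hsv=cv2.cvtColor(im,cv2.COLOR_BGR2HSV);m=cv2.inRange(hsv,(3,90,50),(20,255,255));m[:, :300]=0;m[:,400:]=0;m[:120]=0;m[230:]=0
c=max(cv2.findContours(m,0,2)[0],key=cv2.contourArea);b=cv2.minAreaRect(c);q=cv2.boxPoints(b)
print(b,plane(t,q,.016).round(4).tolist(),plane(t,q,.016).mean(0))
print(plane(t,[[170,275]],.04))
E
```

```text
[[0.4381 0.24   0.078 ]
 [0.6071 0.1784 0.0743]
 [0.5987 0.1254 0.0376]
 [0.576  0.195  0.0663]
 [0.5581 0.1502 0.1231]
 [0.4442 0.1626 0.1186]]
[ 0.5671  0.1621  0.0444 -0.1358  0.1234] [[-0.5, 0.7], [-0.3, -0.1], [-0.7, -0.9], [0.2, -0.1], [-0.5, 0.7], [-3.2, -0.3], [-1.3, -0.5], [-0.3, 1.0], [-0.6, -0.6], [-0.3, -0.2], [0.3, 0.3], [0.1, -0.6], [-1.5, 0.6], [0.1, 0.3]]
((353.8232421875, 175.1005401611328), (58.705055236816406, 81.67559051513672), 1.3322198390960693) [[0.4605, -0.1009, 0.016], [0.6664, -0.1032, 0.016], [0.6648, -0.2508, 0.016], [0.4592, -0.2477, 0.016]] [ 0.56271156 -0.17561169  0.016     ]
[[0.30739017 0.27610192 0.04      ]]
```

```bash
cat >> h.py <<'E'
O=np.array([.5671,.1621,.0444]);YAW=-.1358
def rk(x,y,z): return O+rackR(YAW)@np.array([x,y,z])/1e3
def rRt(): r=rackR(YAW);return np.c_[-r[:,0],r[:,1],-r[:,2]]
def plan(pos,Rt=None,p0=None,R0=None):
    s=monitor.sense();R0=R.from_quat(s['tcp_rot']).as_matrix() if R0 is None else R0;p0=np.array(s['position']) if p0 is None else p0
    d=R0.T@(np.array(pos)-p0);print('shift(pre-turn axes)',(d/.8).round(4),'rows>=',np.linalg.norm(d)/.0417)
    if Rt is not None:
        w=R.from_matrix(R0.T@Rt).as_rotvec();print('turn',(w/2/np.pi).round(4),'rows>=',np.degrees(np.linalg.norm(w))/7.16)
        print('shift(after turn axes)',(Rt.T@(np.array(pos)-p0)/.8).round(4))
def st():
    s=monitor.sense();r=rackR(YAW);Rt=R.from_quat(s['tcp_rot']).as_matrix()
    print('t',round(s['time'],2),'rack mm',(r.T@(np.array(s['position'])-O)*1e3).round(1),'F rack',(r.T@np.array(s['contact_force'])).round(1),'tilt err deg',np.degrees(R.from_matrix(rRt().T@Rt).as_rotvec()).round(2),'w',round(s['grip_width'],4),'gf',s['gripper_force'])
E
python3 -c "
from h import *
print(rk(-65,0,170),rk(-65,0,45))
p=monitor.sense()['position']
up=np.array([p[0],p[1],.33]);plan([.42,.12,.32]);plan(rk(-65,0,170),rRt())"
```

```text
[0.49119088 0.08668246 0.19162432] [0.49965232 0.14860704 0.08337114]
shift(pre-turn axes) [-0.4079 -0.5118 -0.1091] rows>= 12.728384403255715
shift(pre-turn axes) [-0.5061 -0.5105  0.0514] rows>= 13.82718259611162
turn [-0.0828  0.013  -0.0487] rows>= 4.8731589001005915
shift(after turn axes) [-0.3243 -0.5811 -0.2767]
```

Request:
apply_moves --pt "0 0 0 0 0 -0.05 1" --pt "0 0 0 0 0 -0.05 1" --pt "0 0 0 -0.03 -0.037 0 1" --pt "0 0 0 -0.03 -0.037 0 1" --pt "0 0 0 -0.03 -0.037 0 1" --pt "0 0 0 -0.03 -0.037 0 1" --pt "0 0 0 -0.03 -0.037 0 1" --pt "0 0 0 -0.03 -0.037 0 1"

```text
time: 0.77
position: [0.3562, 0.4063, 0.3126]
tcp_rot: [0.222, 0.975, -0.0, -0.0]
contact_force: [1.5, 0.2, 0.7]
grip_width: 0.0916
gripper_force: 0.0
```

Request:
apply_moves --pt "0 0 0 -0.03 -0.037 0 1" --pt "0 0 0 -0.03 -0.037 0 1" --pt "0 0 0 -0.03 -0.037 0 1" --pt "0 0 0 -0.03 -0.037 0 1" --pt "0 0 0 -0.03 -0.037 0 1" --pt "0 0 0 -0.03 -0.037 0 1" --pt "0 0 0 -0.03 -0.037 0 1" --pt "0 0 0 0 0 0 1"

```text
time: 1.43
position: [0.4185, 0.144, 0.3128]
tcp_rot: [0.224, 0.974, -0.0, 0.0]
contact_force: [0.1, 0.2, -0.5]
grip_width: 0.0914
gripper_force: 0.0
```

Request:
apply_moves --pt "-0.0138 0.0022 -0.0081 0 0 0 1" --pt "-0.0138 0.0022 -0.0081 0 0 0 1" --pt "-0.0138 0.0022 -0.0081 0 0 0 1" --pt "-0.0138 0.0022 -0.0081 0 0 0 1" --pt "-0.0138 0.0022 -0.0081 0 0 0 1" --pt "-0.0138 0.0022 -0.0081 0 0 0 1" --pt "0 0 0 0 0 0 1" --pt "0 0 0 0 0 0 1"

```text
time: 2.1
position: [0.4178, 0.1479, 0.3124]
tcp_rot: [0.068, 0.964, 0.258, 0.017]
contact_force: [-0.7, 0.5, 0.5]
grip_width: 0.0912
gripper_force: 0.0
```

```bash
python3 -c "
from h import *
st();plan(rk(-65,0,170),rRt())"
```

```text
t 2.1 rack mm [-146.   104.3  249.2] F rack [-0.8  0.6  0.2] tilt err deg [0.08 0.04 0.28] w 0.0912 gf 0.0
shift(pre-turn axes) [-0.102  -0.1298  0.0991] rows>= 3.69407120309785
turn [-0.0002 -0.0001 -0.0008] rows>= 0.040800212994019855
shift(after turn axes) [-0.1013 -0.1304  0.099 ]
```

Request:
apply_moves --pt "0 0 -0.0008 -0.025 -0.0325 0.0 1" --pt "0 0 0 -0.025 -0.0325 0.025 1" --pt "0 0 0 -0.025 -0.0325 0.025 1" --pt "0 0 0 -0.026 -0.0325 0.025 1" --pt "0 0 0 0 0 0.025 1" --pt "0 0 0 0 0 0 1"

```text
time: 2.6
position: [0.4905, 0.0892, 0.1883]
tcp_rot: [0.065, 0.964, 0.258, 0.015]
contact_force: [-1.8, -0.2, -0.7]
grip_width: 0.0914
gripper_force: 0.0
```

```bash
python3 - <<'E'
from h import *
st();s=monitor.sense();im=vision.get_image('wrist')
c=wcam(s)
P={'to':[(58-123.4+a*56.5,b*28,72.5) for a,b in((1,1),(1,-1),(-1,-1),(-1,1))],'rim':[(58-123.4+a*70,b*40,3) for a,b in((1,1),(1,-1),(-1,-1),(-1,1))],'lip':[(38,33,13),(38,-29,13)]}
cv2.imwrite('pics/w1raw.png',im)
for k,v in P.items():
    u=proj(c,[rk(*p) for p in v]);print(k,u.round(0).tolist())
    for q in u: cv2.circle(im,tuple(int(x) for x in q),3,(0,0,255),1)
cv2.imwrite('pics/w1.png',im)
E
```

```text
t 2.6 rack mm [-66.    0.5 165.9] F rack [-1.7 -0.7 -0.4] tilt err deg [0.08 0.35 0.  ] w 0.0914 gf 0.0
to [[311.0, 284.0], [244.0, 284.0], [240.0, 148.0], [315.0, 148.0]]
rim [[315.0, 265.0], [240.0, 265.0], [236.0, 129.0], [319.0, 129.0]]
lip [[309.0, 298.0], [250.0, 298.0]]
```

View pics/w1.png

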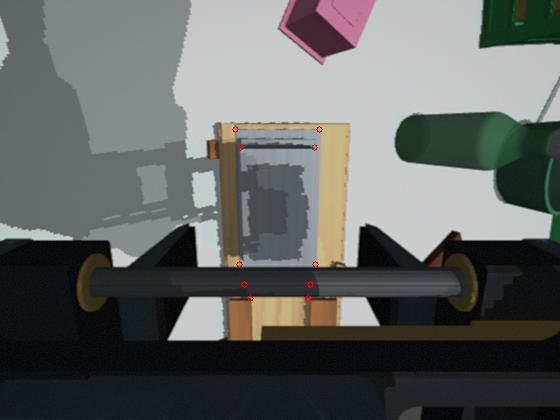

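The pair lies where predicted. The top face's far edge is at row 147, columns 240–318, against a prediction of 148, 240–315. The inner rim edge is at row 129. The pink look-alike (328,25) and the bottle (450,140) are clear of the path, so I descend and grip.

Request:
apply_moves --pt "0 -0.001 0 0 0 0.035 1" --pt "0 0 0 0 0 0.035 1" --pt "0 0 0 0 0 0.035 1" --pt "0 0 0 0 0 0.025 1" --pt "0 0 0 0 0 0.02 1" --pt "0 0 0 0 0 0 1" --pt "0 0 0 0 0 0 1"

```text
time: 3.23
position: [0.5003, 0.1487, 0.0891]
tcp_rot: [0.063, 0.964, 0.258, 0.021]
contact_force: [-0.1, -0.3, 0.5]
grip_width: 0.091
gripper_force: 0.0
```

```bash
python3 -c "
from h import *
st()"
```

```text
t 3.23 rack mm [-64.4   3.   49.9] F rack [-0.1  0.   0.6] tilt err deg [-0.06 -0.29 -0.33] w 0.091 gf 0.0
```

Request:
apply_moves --pt "0 0 0 0 0 0 0.5" --pt "0 0 0 0 0 0 0.5" --pt "0 0 0 0 0 0 0.5" --pt "0 0 0 0 0 0 0.5" --pt "0 0 0 0 0 0 0.5" --pt "0 0 0 0 0 0 0.5" --pt "0 0 0 0 0 0 0.5" --pt "0 0 0 0 0 0 0.5" --grip_force 40

```text
time: 3.9
position: [0.5002, 0.1477, 0.0881]
tcp_rot: [0.064, 0.964, 0.259, 0.021]
contact_force: [-3.2, -4.2, 8.0]
grip_width: 0.0559
gripper_force: 40.0
```

```bash
python3 -c "
from h import *
st()"
```

```text
t 3.9 rack mm [-64.3   1.6  49.5] F rack [-2.6 -0.   9.3] tilt err deg [-0.06 -0.34 -0.25] w 0.0559 gf 40.000261925160885
```

Request:
apply_moves --pt "0 0 0 -0.005 0 -0.0005 0.5" --pt "0 0 0 -0.006 0 0 0.5" --pt "0 0 0 -0.006 0 0 0.5" --pt "0 0 0 -0.006 0 0 0.5" --pt "0 0 0 -0.006 0 0 0.5" --pt "0 0 0 0 0 0 0.5"

```text
time: 4.4
position: [0.5242, 0.1444, 0.0883]
tcp_rot: [0.064, 0.964, 0.258, 0.021]
contact_force: [-0.2, 0.3, -4.2]
grip_width: 0.0556
gripper_force: 40.0
```

```bash
python3 -c "
from h import *
st()"
```

```text
t 4.4 rack mm [-40.1   1.8  49.7] F rack [-0.3 -1.9 -3.8] tilt err deg [-0.06 -0.36 -0.26] w 0.0556 gf 39.9998764693737
```

Request:
apply_moves --pt "0 0 0 -0.006 0 0.0003 0.5" --pt "0 0 0 -0.006 0 0 0.5" --pt "0 0 0 -0.006 0 0 0.5" --pt "0 0 0 -0.006 0 0 0.5" --pt "0 0 0 -0.006 0 0 0.5" --pt "0 0 0 -0.006 0 0 0.5" --pt "0 0 0 0 0 0 0.5"

```text
time: 4.98
position: [0.5527, 0.1408, 0.0884]
tcp_rot: [0.064, 0.964, 0.259, 0.021]
contact_force: [0.7, 0.5, -3.1]
grip_width: 0.0558
gripper_force: 40.0
```

```bash
python3 -c "
from h import *
st()"
```

```text
t 4.98 rack mm [-11.4   2.   49.7] F rack [ 0.6 -1.  -3. ] tilt err deg [-0.06 -0.36 -0.26] w 0.0558 gf 39.999759793281555
```

Request:
apply_moves --pt "0 0 0 -0.009 -0.0003 0.0003 0.5" --pt "0 0 0 -0.009 0 0 0.5" --pt "0 0 0 -0.009 0 0 0.5" --pt "0 0 0 -0.009 0 0 0.5" --pt "0 0 0 -0.009 0 0 0.5" --pt "0 0 0 -0.009 0 0 0.5" --pt "0 0 0 -0.009 0 0 0.5" --pt "0 0 0 0 0 0 0.5"

```text
time: 5.65
position: [0.6032, 0.1338, 0.0885]
tcp_rot: [0.064, 0.964, 0.259, 0.021]
contact_force: [0.1, 0.3, -4.4]
grip_width: 0.0555
gripper_force: 40.0
```

```bash
python3 -c "
from h import *
st()"
```

```text
t 5.65 rack mm [39.6  2.  49.8] F rack [ 0.1 -2.  -3.9] tilt err deg [-0.07 -0.38 -0.27] w 0.0555 gf 39.99919194728136
```

Request:
apply_moves --pt "0 0 0 -0.004 0 0 0.5" --pt "0 0 0 -0.004 0 0 0.5" --pt "0 0 0 -0.003 0 0 0.5" --pt "0 0 0 0 0 0 0.5"

```text
time: 5.98
position: [0.6107, 0.1328, 0.0885]
tcp_rot: [0.064, 0.964, 0.259, 0.021]
contact_force: [0.7, -0.2, -4.9]
grip_width: 0.0557
gripper_force: 40.0
```

```bash
python3 -c "
from h import *
st()"
```

```text
t 5.98 rack mm [47.1  2.  49.8] F rack [ 0.7 -2.5 -4.2] tilt err deg [-0.06 -0.34 -0.26] w 0.0557 gf 39.99909985810518
```

Request:
apply_moves --pt "0 0 0 -0.004 0 0 0.5" --pt "0 0 0 -0.004 0 0 0.5" --pt "0 0 0 -0.003 0 0 0.5" --pt "0 0 0 -0.002 0 0 0.5" --pt "0 0 0 0 0 0 0.5"

```text
time: 6.4
position: [0.621, 0.1314, 0.0886]
tcp_rot: [0.064, 0.964, 0.259, 0.021]
contact_force: [0.0, -0.0, -4.2]
grip_width: 0.0561
gripper_force: 40.0
```

```bash
python3 -c "
from h import *
st()"
```

```text
t 6.4 rack mm [57.6  2.  49.8] F rack [ 0.  -2.1 -3.6] tilt err deg [-0.07 -0.34 -0.26] w 0.0561 gf 39.99914489686489
```

Request:
apply_moves --pt "0 0 0 -0.0015 0 0 0.5" --pt "0 0 0 -0.0015 0 0 0.5" --pt "0 0 0 0 0 0 0.5"

```text
time: 6.65
position: [0.6225, 0.1312, 0.0884]
tcp_rot: [0.064, 0.964, 0.259, 0.02]
contact_force: [-0.8, 0.1, -4.0]
grip_width: 0.056
gripper_force: 40.0
```

```bash
python3 -c "
from h import *
st()"
```

```text
t 6.65 rack mm [59.1  2.  49.7] F rack [-0.9 -2.  -3.4] tilt err deg [-0.07 -0.25 -0.25] w 0.056 gf 39.99899547547102
```

Request:
apply_moves --pt "0 0 0 -0.001 0 0 0.5" --pt "0 0 0 -0.001 0 0 0.5" --pt "0 0 0 0 0 0 0.5"

```text
time: 6.9
position: [0.6236, 0.1311, 0.0883]
tcp_rot: [0.064, 0.964, 0.259, 0.02]
contact_force: [-7.0, 0.2, -0.2]
grip_width: 0.0559
gripper_force: 40.0
```

```bash
python3 -c "
from h import *
st()"
```

```text
t 6.9 rack mm [60.2  1.9 49.6] F rack [-6.9 -0.7  0.2] tilt err deg [-0.08 -0.2  -0.25] w 0.0559 gf 39.99905113130808
```

Request:
apply_moves --pt "0 0 0 -0.001 0 0 0.5" --pt "0 0 0 -0.001 0 0 0.5" --pt "0 0 0 0 0 0 0.5"

```text
time: 7.15
position: [0.6238, 0.131, 0.0883]
tcp_rot: [0.063, 0.964, 0.259, 0.018]
contact_force: [-18.2, -3.9, 9.9]
grip_width: 0.0557
gripper_force: 40.0
```

```bash
python3 -c "
from h import *
st()"
```

```text
t 7.15 rack mm [60.3  1.9 49.6] F rack [-17.5  -0.5  11.7] tilt err deg [-0.11 -0.03 -0.25] w 0.0557 gf 39.99936282634735
```

Request:
apply_moves --pt "0 0 0 0.0015 0 0 0.5" --pt "0 0 0 0 0 -0.003 0.5" --pt "0 0 0 0 0 -0.004 0.5" --pt "0 0 0 0 0 -0.004 0.5" --pt "0 0 0 0 0 -0.004 0.5" --pt "0 0 0 0 0 -0.004 0.5" --pt "0 0 0 0 0 0 0.5"

```text
time: 7.73
position: [0.6237, 0.1231, 0.1021]
tcp_rot: [0.064, 0.964, 0.259, 0.021]
contact_force: [-4.5, 0.2, -2.4]
grip_width: 0.0562
gripper_force: 40.0
```

```bash
python3 -c "
from h import *
st()"
```

```text
t 7.73 rack mm [61.4  2.  65.4] F rack [-4.5 -1.6 -1.9] tilt err deg [-0.07 -0.31 -0.26] w 0.0562 gf 39.99918211251497
```

```bash
python3 - <<'E'
from h import *
a=vision.get_image('scene')[150:310,290:430];b=vision.get_image('wrist')
A=cv2.resize(a,None,fx=3.2,fy=3.2,interpolation=cv2.INTER_CUBIC);B=b[90:400,150:400]
B=cv2.resize(B,(340,512))
cv2.imwrite('pics/p1.png',np.hstack([A,B]));print(A.shape)
E
```

```text
(512, 448, 3)
```

View pics/p1.png

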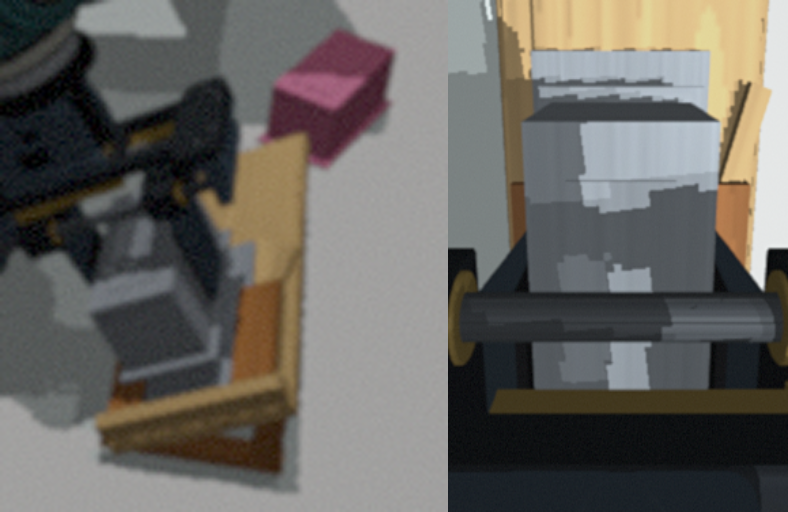

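The outer tin has risen off the inner at scene-crop (150,300). The inner's rim stays flat under the lips by the stop (180,380). I continue the square pull.

Request:
apply_moves --pt "0 0 0 0.0007 0 -0.005 0.5" --pt "0 0 0 0 0 -0.006 0.5" --pt "0 0 0 0 0 -0.006 0.5" --pt "0 0 0 0 0 -0.006 0.5" --pt "0 0 0 0 0 -0.006 0.5" --pt "0 0 0 0 0 -0.006 0.5" --pt "0 0 0 0 0 -0.006 0.5"

```text
time: 8.42
position: [0.6208, 0.1068, 0.1307]
tcp_rot: [0.064, 0.964, 0.259, 0.021]
contact_force: [-0.2, -0.2, -2.1]
grip_width: 0.0557
gripper_force: 40.0
```

```bash
python3 -c "
from h import *
st()"
```

```text
t 8.42 rack mm [60.7  2.  98.5] F rack [-0.2 -1.2 -1.7] tilt err deg [-0.07 -0.32 -0.25] w 0.0557 gf 39.999025985598564
```

Request:
apply_moves --pt "0 0 0 0 0 -0.008 0.5" --pt "0 0 0 0 0 -0.01 0.5" --pt "0 0 0 0 0 -0.015 0.5" --pt "0 0 0 0 0 -0.02 0.5" --pt "0 0 0 0 0 -0.025 0.5" --pt "0 0 0 0 0 -0.025 0.5" --pt "0 0 0 0 0 0 0.5" --pt "0 0 0 0 0 0 0.5"

```text
time: 9.08
position: [0.6156, 0.0655, 0.2029]
tcp_rot: [0.064, 0.964, 0.258, 0.022]
contact_force: [-0.5, 0.5, -3.0]
grip_width: 0.0556
gripper_force: 40.0
```

```bash
python3 - <<'E'
from h import *
st()
Rt=R.from_euler('Z',-.01).as_matrix();Rt=np.c_[-Rt[:,0],Rt[:,1],-Rt[:,2]]
plan([.56,-.176,.25],Rt)
a=vision.get_image('scene')[150:310,290:430];b=vision.get_image('wrist')
A=cv2.resize(a,None,fx=3.2,fy=3.2,interpolation=cv2.INTER_CUBIC)
cv2.imwrite('pics/p2w.png',b)
cv2.imwrite('pics/p2.png',np.hstack([A,cv2.resize(b[:,120:440],(340,512))]))
E
```

```text
t 9.08 rack mm [ 61.1   2.  181.9] F rack [-0.6 -1.1 -2.8] tilt err deg [-0.06 -0.49 -0.28] w 0.0556 gf 39.99889634549618
shift(pre-turn axes) [ 0.0273 -0.2374 -0.2057] rows>= 6.048325721917621
turn [ 0.0833  0.0068 -0.0192] rows>= 4.310478265373725
shift(after turn axes) [ 0.0664 -0.3025 -0.0588]
```

View pics/p2.png

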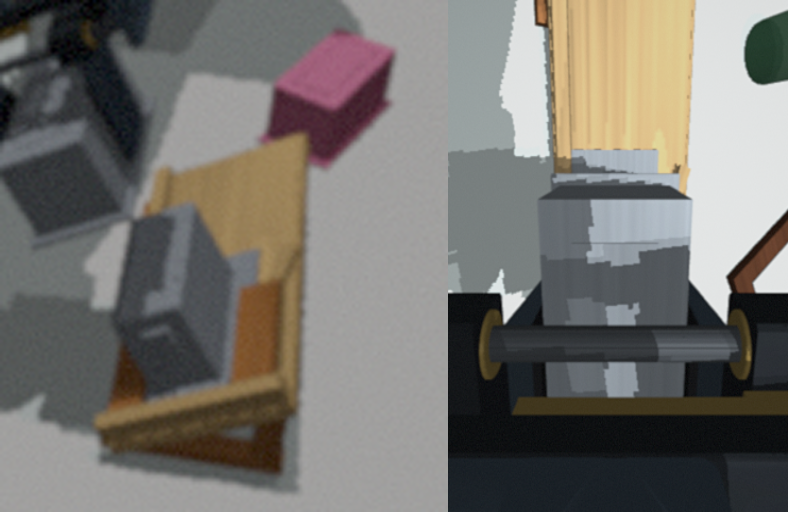

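The outer tin is fully off at scene-crop (60,160). The inner stands at (175,300) on the board, tucked under the lips at the stop. Next I level the tool and carry the tin to the tray.

Request:
apply_moves --pt "0.0167 0.0014 -0.0038 0 0 -0.01 0.5" --pt "0.0167 0.0014 -0.0038 0 0 -0.01 0.5" --pt "0.0167 0.0014 -0.0038 0 0 -0.01 0.5" --pt "0.0167 0.0014 -0.0038 0 0 -0.01 0.5" --pt "0.0165 0.0012 -0.004 0 0 0 0.5" --pt "0 0 0 0.01 -0.03 0 0.5" --pt "0 0 0 0.01 -0.04 0 0.5" --pt "0 0 0 0.01 -0.04 0 0.5"

```text
time: 9.85
position: [0.5878, -0.0322, 0.2299]
tcp_rot: [0.003, 1.0, 0.0, -0.002]
contact_force: [0.7, -1.3, -2.3]
grip_width: 0.0559
gripper_force: 40.0
```

Request:
apply_moves --pt "0 0 0 0.01 -0.04 0 0.5" --pt "0 0 0 0.01 -0.04 0 0.5" --pt "0 0 0 0 -0.04 0 0.5" --pt "0 0 0 0 -0.03 0 0.5" --pt "0 0 0 0 0 0 0.5" --pt "0 0 0 0 0 0 0.5"

```text
time: 10.35
position: [0.5712, -0.1532, 0.23]
tcp_rot: [0.005, 1.0, 0.001, -0.002]
contact_force: [0.2, 0.5, -2.4]
grip_width: 0.0561
gripper_force: 40.0
```

```bash
python3 - <<'E'
from h import *
st()
Rt=R.from_euler('Z',-.01).as_matrix();Rt=np.c_[-Rt[:,0],Rt[:,1],-Rt[:,2]]
plan([.5627,-.1756,.09],Rt);print(monitor.sense()['position'])
E
```

```text
t 10.35 rack mm [  46.7 -177.2  316.6] F rack [ 0.1 -0.8 -2.3] tilt err deg [29.9   2.15 -6.98] w 0.0561 gf 39.99892707914114
shift(pre-turn axes) [ 0.0095 -0.0284  0.175 ] rows>= 3.405993642311676
turn [ 0.0002 -0.0007  0.    ] rows>= 0.03807879047220877
shift(after turn axes) [ 0.0103 -0.0282  0.175 ]
[ 0.57117596 -0.15315266  0.22998849]
```

Request:
apply_moves --pt "0.0002 -0.0007 0 0.0103 -0.0282 0 0.5" --pt "0 0 0 0 0 0.045 0.5" --pt "0 0 0 0 0 0.045 0.5" --pt "0 0 0 0 0 0.045 0.5" --pt "0 0 0 0 0 0.045 0.5" --pt "0 0 0 0 0 0.025 0.5" --pt "0 0 0 0 0 0.01 0.5" --pt "0 0 0 0 0 0 0.5"

```text
time: 11.02
position: [0.5623, -0.1739, 0.057]
tcp_rot: [0.004, 1.0, 0.0, -0.001]
contact_force: [-0.1, -0.6, -2.0]
grip_width: 0.0558
gripper_force: 40.0
```

Request:
apply_moves --pt "0 0 0 0 0 0.004 0.5" --pt "0 0 0 0 0 0.003 0.5" --pt "0 0 0 0 0 0 0.5"

```text
time: 11.27
position: [0.5641, -0.1753, 0.0545]
tcp_rot: [0.004, 1.0, -0.001, 0.001]
contact_force: [-0.2, 0.6, -1.8]
grip_width: 0.0559
gripper_force: 40.0
```

Request:
apply_moves --pt "0 0 0 0 0 0.003 0.5" --pt "0 0 0 0 0 0.002 0.5" --pt "0 0 0 0 0 0 0.5"

```text
time: 11.52
position: [0.5635, -0.1754, 0.0497]
tcp_rot: [0.004, 1.0, -0.0, 0.001]
contact_force: [0.9, 0.4, -2.2]
grip_width: 0.0559
gripper_force: 40.0
```

Request:
apply_moves --pt "0 0 0 0 0 0.003 0.5" --pt "0 0 0 0 0 0.002 0.5" --pt "0 0 0 0 0 0 0.5"

```text
time: 11.77
position: [0.5632, -0.1753, 0.0451]
tcp_rot: [0.004, 1.0, -0.0, 0.0]
contact_force: [1.4, 0.5, -1.5]
grip_width: 0.056
gripper_force: 40.0
```

Request:
apply_moves --pt "0 0 0 0 0 0.002 0.5" --pt "0 0 0 0 0 0.001 0.5" --pt "0 0 0 0 0 0 0.5"

```text
time: 12.02
position: [0.5634, -0.1753, 0.0429]
tcp_rot: [0.004, 1.0, -0.0, 0.001]
contact_force: [-0.9, 0.5, -2.3]
grip_width: 0.0559
gripper_force: 40.0
```

Request:
apply_moves --pt "0 0 0 0 0 0.0015 0.5" --pt "0 0 0 0 0 0 0.5"

```text
time: 12.18
position: [0.5634, -0.1753, 0.0417]
tcp_rot: [0.004, 1.0, -0.0, 0.001]
contact_force: [-0.7, 0.1, -2.8]
grip_width: 0.0557
gripper_force: 40.0
```

Request:
apply_moves --pt "0 0 0 0 0 0.0015 0.5" --pt "0 0 0 0 0 0 0.5"

```text
time: 12.35
position: [0.5634, -0.1753, 0.0405]
tcp_rot: [0.004, 1.0, -0.0, 0.001]
contact_force: [-0.1, -0.4, -3.2]
grip_width: 0.0557
gripper_force: 40.0
```

Request:
apply_moves --pt "0 0 0 0 0 0.0015 0.5" --pt "0 0 0 0 0 0 0.5"

```text
time: 12.52
position: [0.5634, -0.1753, 0.0393]
tcp_rot: [0.004, 1.0, -0.0, 0.001]
contact_force: [-0.5, -0.5, -2.1]
grip_width: 0.0561
gripper_force: 40.0
```

Request:
apply_moves --pt "0 0 0 0 0 0.0015 0.5" --pt "0 0 0 0 0 0 0.5"

```text
time: 12.68
position: [0.5634, -0.1753, 0.0381]
tcp_rot: [0.004, 1.0, -0.0, 0.001]
contact_force: [-0.3, 0.9, -2.8]
grip_width: 0.0559
gripper_force: 40.0
```

Request:
apply_moves --pt "0 0 0 0 0 0.001 0.5" --pt "0 0 0 0 0 0 0.5"

```text
time: 12.85
position: [0.5634, -0.1753, 0.0374]
tcp_rot: [0.004, 1.0, -0.0, 0.001]
contact_force: [0.1, -0.1, -1.4]
grip_width: 0.0559
gripper_force: 40.0
```

Request:
apply_moves --pt "0 0 0 0 0 0.001 0.5" --pt "0 0 0 0 0 0 0.5"

```text
time: 13.02
position: [0.5634, -0.1753, 0.0366]
tcp_rot: [0.004, 1.0, -0.0, 0.001]
contact_force: [0.0, 0.0, -2.4]
grip_width: 0.0556
gripper_force: 40.0
```

Request:
apply_moves --pt "0 0 0 0 0 0.001 0.5" --pt "0 0 0 0 0 0 0.5"

```text
time: 13.18
position: [0.5634, -0.1753, 0.0358]
tcp_rot: [0.004, 1.0, -0.0, 0.001]
contact_force: [-0.3, 0.1, -2.2]
grip_width: 0.0561
gripper_force: 40.0
```

Request:
apply_moves --pt "0 0 0 0 0 0.001 0.5" --pt "0 0 0 0 0 0.001 0.5" --pt "0 0 0 0 0 0 0.5"

```text
time: 13.43
position: [0.5633, -0.1754, 0.0349]
tcp_rot: [0.004, 1.0, -0.0, 0.0]
contact_force: [-8.5, 1.8, 15.2]
grip_width: 0.056
gripper_force: 40.0
```

Request:
apply_moves --pt "0 0 0 0 0 0.001 0.5" --pt "0 0 0 0 0 0.001 0.5" --pt "0 0 0 0 0 0 0.5"

```text
time: 13.68
position: [0.5635, -0.1754, 0.0347]
tcp_rot: [0.004, 1.0, -0.0, 0.0]
contact_force: [-17.5, 4.2, 41.7]
grip_width: 0.0557
gripper_force: 40.0
```

Request:
apply_moves --pt "0 0 0 0 0 -0.002 0.5" --pt "0 0 0 0 0 0 0.5"

```text
time: 13.85
position: [0.5638, -0.1754, 0.0348]
tcp_rot: [0.004, 1.0, -0.001, 0.001]
contact_force: [2.2, -0.3, 5.9]
grip_width: 0.056
gripper_force: 40.0
```

```bash
python3 - <<'E'
from h import *
st();s=monitor.sense();im=vision.get_image('scene')[170:310,130:300]
w=vision.get_image('wrist')
cv2.imwrite('pics/d1.png',np.hstack([cv2.resize(im,(510,420),interpolation=cv2.INTER_CUBIC),w[:,140:420]]))
E
```

```text
t 13.85 rack mm [  42.4 -294.8  159.2] F rack [2.3 3.  5.1] tilt err deg [30.01  1.78 -7.17] w 0.056 gf 39.99962870031595
```

View pics/d1.png

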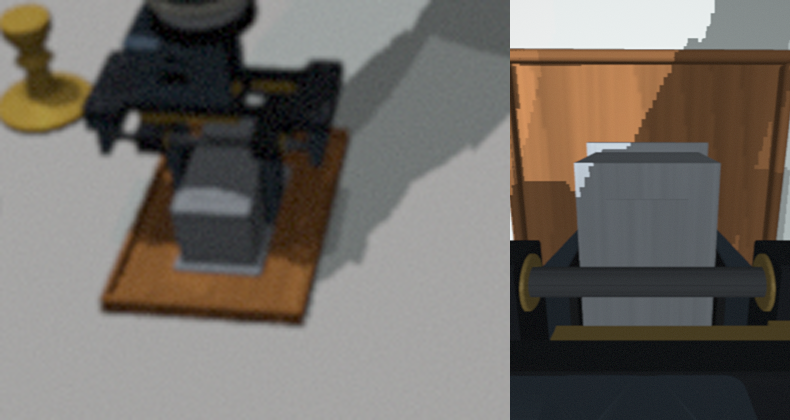

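The tin stands flat in the tray's middle, with its rim on the floor at left-crop (220,268), and the candlestick (40,70) is untouched. I release it and rise.

Request:
apply_moves --pt "0 0 0 0 0 0 1" --pt "0 0 0 0 0 0 1" --pt "0 0 0 0 0 0 1" --pt "0 0 0 0 0 0 1" --pt "0 0 0 0 0 0 1" --pt "0 0 0 0 0 0 1" --pt "0 0 0 0 0 0 1"

```text
time: 14.53
position: [0.5634, -0.1753, 0.0342]
tcp_rot: [0.004, 1.0, -0.0, 0.001]
contact_force: [-0.2, -0.5, -0.5]
grip_width: 0.0908
gripper_force: 0.0
```

Request:
apply_moves --pt "0 0 0 0 0 -0.01 1" --pt "0 0 0 0 0 -0.025 1" --pt "0 0 0 0 0 -0.045 1" --pt "0 0 0 0 0 -0.045 1" --pt "0 0 0 0 0 -0.045 1" --pt "0 0 0 0 0 -0.045 1" --pt "0 0 0 0 0 -0.045 1" --pt "0 0 0 0 0 0 1"

```text
time: 15.2
position: [0.566, -0.1761, 0.2501]
tcp_rot: [0.004, 1.0, -0.002, 0.005]
contact_force: [1.1, -0.1, 1.4]
grip_width: 0.0912
gripper_force: 0.0
```

Request:
apply_moves --pt "0 0 0 0.045 0 0 1" --pt "0 0 0 0.045 0 0 1" --pt "0 0 0 0.045 0 0 1" --pt "0 0 0 0 0 0 1" --pt "0 0 0 0 0 0 1" --pt "0 0 0 0 0 0 1"

```text
time: 15.7
position: [0.4558, -0.1745, 0.2428]
tcp_rot: [0.004, 1.0, -0.001, 0.001]
contact_force: [0.4, 0.3, -0.1]
grip_width: 0.0914
gripper_force: 0.0
```

```bash
python3 - <<'E'
from h import *
print(monitor.sense()['grip_width'])
t=vision.get_image('top')[95:240,165:400];s=vision.get_image('scene')[170:302,150:405]
print(proj(cam('top'),[rk(-12,40,3),rk(-12,-40,3),rk(128,40,0),rk(-140,68,0)]))
f=lambda i:cv2.resize(i,(780,int(780*i.shape[0]/i.shape[1])),interpolation=cv2.INTER_CUBIC)
A,B=f(t),f(s);o=np.vstack([A,B]);o=cv2.resize(o,None,fx=.66,fy=.66,interpolation=cv2.INTER_AREA);cv2.imwrite('pics/e1.png',o);print(o.shape)
E
```

```text
0.09136550600296704
[[202.58061103 171.90202595]
 [232.53256027 177.8190088 ]
 [211.04434642 115.25955698]
 [182.91987421 222.50284521]]
(583, 515, 3)
```

View pics/e1.png

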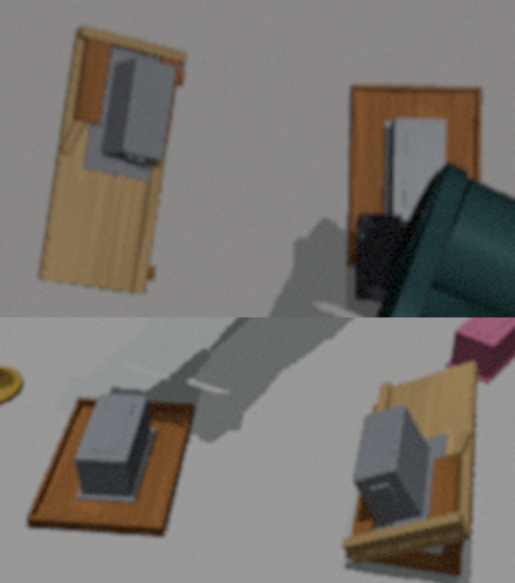

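The inner tin is home: its rim corner at top-crop (84,168) matches the predicted (82,168), and it is tucked under the lips. The outer tin stands flat in the tray at (110,445) in the lower half, with nothing touching it.

```bash
python3 -c "
from plant import bot
print(bot.job_done())"
```

```text
the job is handed in; nothing more can be done
None
```

The job is handed in: the inner tin is home against the stop and tucked under the lips, the outer tin stands mouth down and flat in the tray, and nothing else was touched (about 16 s of the 59 s used).

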